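Fit the detector head on the curved rail and run it round to its stop

TASK

Fit the small detector head onto the curved guide rod of the measuring stand: pass its bore over the rod's free end with the snout facing the glass cell, slide it round the whole bend, turning it as the rod turns, until it rests against the stop collar at the far end, and let go of it there. Leave the beaker and the amber bottle where they are.

Things in the scene. Friction and masses are not known exactly. Their poses are not given: they have to be found in the camera images.
- stand: Fixed stand: grey plate 135 x 185 x 10 mm (x -30..105, y -125..60 mm of its frame) with a glass cell and a bent round steel rod 10 mm thick, level, axis 105 mm above the worktop, held at one end only and clear between free end and collar. Origin on the worktop under the cell, z up. Rod in this frame, angles from +x to +y: 30 mm straight lead, bend, straight end piece with collar and post.
- rod_mid (a point): Point on the rod axis, middle of the bend (stand x = 100 mm, y = 0). The bend is a quarter circle of radius 100 mm about the cell axis, from direction +45 degrees (free-end side, where the straight lead joins as a tangent) through 0 to -45 degrees, where the end piece joins as a tangent.
- stop_collar: Dark steel collar, 22 mm diameter, 10 mm long, fixed on the rod's straight end piece. Origin at its centre on the rod axis, 19 mm past the end of the bend; its y axis runs along the rod, back towards the free end; z up. With the head touching it the bore centre lies at its y = +19 mm. The post behind it (16 mm thick, 19 mm further on) is 112 mm high.
- rod_tip (a point): The very end of the rod's free, rounded nose, on the rod axis, 35 mm along the straight lead from the start of the bend.
- rod_lead (a point): Point on the rod axis in the straight lead, 12 mm before the bend starts (23 mm in from the nose).
- cell (a point): Centre of the 12.5 mm square glass cell, 80 mm above the worktop (the cell's top is at 105 mm), on the axis about which the rod is bent.
- head: Loose detector head, about 0.18 kg, upright on the worktop; origin at the centre of its underside, z up. Aluminium housing 44 (x) x 34 (y) x 34 mm high, snout on -x, small brass plug on +x to x = 30 mm; over it a steel bushing, over that a square grip. Threaded rightly, its x points away from the cell, its y along the rod to the free end (yaw on the bend at direction a: stand yaw + a).
- head_bore (a point): Centre of the head's bore, 48 mm above its underside. The bushing lies along the head's y, 28 mm long, 23 mm outside (26 mm at the ends); its through bore is 15 mm, flared to about 18 mm at both mouths. Let go on the rod, the head hangs with the top of the bore on the rod, 2.5 mm lower than centred.
- head_grip (a point): Middle of the head's black square grip, 22 x 22 mm, which stands from 58 to 106 mm above the underside, sides along the head's x and y; this point is 85 mm above the underside.
- head_eye (a point): Window at the front of the 16 mm thick dark snout, 35 mm from the head's axis towards -x, 20 mm above its underside.
- beaker: Small clear beaker, 45 mm diameter, 56 mm high, loose. Origin at the centre of its underside. Leave it alone.
- amber_bottle: Amber bottle with black cap, 60 mm diameter, 122 mm high, loose. Origin at the centre of its underside. Leave it alone.
Not all that is in view belongs to the job. Of the things that look like the head, the smallest one is meant.

How it is judged:
On the way, in this order (a step that is already met when the one before it is completed fails the run):
1. the head's bore is over the straight lead at the rod's free end (within 10 mm of the point rod_lead) (distance between head_bore and rod_lead below 0.01 m), for 0.02 s.
2. the head passes the middle of the bend (bore within 12 mm of rod_mid) (distance between head_bore and rod_mid below 0.012 m), for 0.02 s.
At the end, for the whole second after the job is handed in: The head is released and at rest on the rod: bore centre within 5 mm of the rod axis sideways and in height, bushing less than 6 mm from the collar, in line with the rod and upright within 20 degrees, snout on the cell's side (window within 90 mm of the cell's centre) (x of head_bore in the frame of stop_collar between -0.005 and 0.005 m and z of head_bore in the frame of stop_collar between -0.005 and 0.005 m and y of head_bore in the frame of stop_collar between 0.01 and 0.025 m and angle between the y axis of head and the y axis of stop_collar, either way round below 0.35 rad and angle between head's own z axis and vertical below 0.35 rad and distance between head_eye and cell below 0.09 m and contact force between head and the fingers below 0.1 N and linear speed of head below 0.02 m/s); the robot touches nothing.
It fails at once if the beaker is pushed more than 30 mm or tipped over (distance of beaker from where it was at the start of the episode above 0.03 m or angle between beaker's own z axis and vertical above 0.5 rad).
It fails at once if the amber bottle is pushed more than 30 mm or tipped over (distance of amber_bottle from where it was at the start of the episode above 0.03 m or angle between amber_bottle's own z axis and vertical above 0.5 rad).
It also fails if it takes over 61 s, if anything falls off the work surface, if the arm or the gripper's body presses on something with over 40 N, if the wrist force passes 120 N, or if a joint passes its speed limit or range.

ROBOT

A 6-joint arm with a two-finger parallel gripper is mounted at the origin on a cart in front of the work surface, level with it; the furniture and walls round the work are solid. World frame = base frame: x ahead of the robot, y to its left, z up, the work surface at z = 0. Lengths are in m, angles in rad, forces in N, time in s.
With the tool pointing down it reaches from about 0.3 to 0.875 m from the base axis. Payload 6.4 kg.
Tool frame: the origin (TCP) lies at the very end of the fingers, on their centre line; the grasp point (between the pads) lies 19 mm behind it (ctrl.hold_point_z is the distance from the TCP to the grasp point, in m); y points along the fingers, x is the direction in which the jaws open and shut, and the axes are right-handed (so a half turn about y gives the same grasp; the last joint's range is limited). The gripper opens to 85 mm and grips with 20 to 120 N. Pads are 22 mm wide; open, the fingers measure 114 mm over their backs; the gripper's body (76 mm by 85 mm) begins 54 mm behind the grasp point. The pads swing forward as they close: fully open they stand 13 mm farther back than shut.
Start: joints at [1.104, 0.181, 1.607, -0, 1.354, -0.206], TCP at [0.148, 0.556, 0.209] pointing down, gripper open.
Joint ranges: [-2.99, 2.99], [-0.89, 2.07], [0.3, 2.58], [-1.14, 4.28], [0, 2.63], [-3.12, 3.12]. Speed limits (rad/s): [2.57, 2.57, 3.01, 3.14, 3.14, 3.14].

INTERFACE

Orientations are given as a unit quaternion [w, x, y, z].
In Python, from bench import ctrl, imaging gives the robot as it stands.
- The arm moves only by the shell command python3 -m jog 'ROWS'. ROWS is JSON, a list of rows, each a list of 3 entries, a list of its own where there are three numbers: the shift along the tool's x, y, z in cm, then the turn, a rotation vector about the tool's x, y, z in rad, then the finger opening in cm, from 0 to 8.54. A call has 1 to 12 rows; each row shifts and turns the pose as measured when the row begins, along the tool's axes as they then stand; what a row does not reach is not made up. A row lasts 1/12 s, in which the tool goes at most 41.7 mm and 7.16 degrees, less where a joint would pass 70% of its speed; a pose out of reach is approached as far as the arm can. A call is refused whole if a number of a shift passes 4.17 or a number of a turn 0.125, either way. A call with a gripper value outside its range is refused whole. The fingers move at their own pace and stop on an object; the grip force is fixed at half the most. Time passes only in rows, so rows that do not move let the fingers close. It gives the time, the measured TCP pose, the force and the opening at its end, in the units of the state.
- ctrl.get_obs(): the state, without advancing time (a new reading comes with each control period).
- imaging.camera(name): name is "side" or "top"; returns a dict with "frame" (400x640x3 uint8, red, green, blue), "depth" (400x640 float32, m along the optical axis (not along the pixel's ray), 0 where there is no reading), "K" (3x3 intrinsics, pixels), "R" (3x3) and "t" (3): a world point X has camera coordinates R X + t. Camera axes: x right, y down, z forward; pixel columns grow to the right and rows downward; lengths in m; the calibration is good to about 2 mm. A picture is of the moment at which its call begins.
- ctrl.hand_in(): hands the job in, once; it reports no verdict.
The state is a dict: "time_s": time; "q": joint angles; "dq": joint speeds; "joint_efforts": joint torques, N m; "eef_pos": TCP position; "eef_rot": TCP orientation; "wrist_force": force on the tool from outside, world axes, zero at the start; "torque": the same for the moment, N m; "opening": opening from 0.0 (shut) to 1.0 (fully open).
Only numpy, scipy, OpenCV 4.12 (cv2) and the standard library are available. Lean on these libraries where they do the work, as an engineer would, in place of code of your own. Each camera call takes 0.05 s, during which the arm holds its last target. There are 200 camera calls.

## Working session

There is one attempt and no reset: what is moved stays moved. The work goes in short steps, Python scripts to look and compute and a shell command to move; the robot and the scene stay as the last step left them, time stands still between calls to the robot, and variables do not carry over. Pictures are saved under pics/ and viewed, about 8 in all and at most 12, crops included, and the job is handed in when it is done.

```bash
ls; mkdir -p pics
cat > h.py <<'E'
import numpy as np, cv2
from bench import ctrl, imaging
def snap(n):
    c=imaging.camera(n); np.savez('%s.npz'%n,**c); return c
def load(n): return np.load('%s.npz'%n)
def world(c,u,v,d=None,z=None):
    r=np.linalg.inv(c['K'])@np.array([u,v,1.0]); R=c['R'];t=c['t']
    if z is not None:
        o=-R.T@t; w=R.T@r; return o+w*(z-o[2])/w[2]
    if d is None: d=c['depth'][int(v),int(u)]
    return R.T@(r*d-t)
def pix(c,X):
    p=c['K']@(c['R']@np.asarray(X)+c['t']); return p[:2]/p[2]
def save(c,name,box=None,s=1):
    f=np.array(c['frame'])
    if box: x0,y0,x1,y1=box; f=f[y0:y1,x0:x1]
    f=cv2.resize(f,None,fx=s,fy=s,interpolation=cv2.INTER_CUBIC)
    cv2.imwrite('pics/'+name,f[:,:,::-1])
E
python3 - <<'E'
from h import *
for n in('top','side'):
    c=snap(n); save(c,n+'0.png',s=1.25); print(n,c['K'][0,0],-c['R'].T@c['t'],c['R'].round(3).tolist())
print(ctrl.get_obs())
E
```

```text
pics
top 398.82577817176633 [0.32607827 0.1996875  1.41551522] [[-0.018, -1.0, 0.014], [-0.984, 0.016, -0.177], [0.176, -0.017, -0.984]]
side 418.94188328889203 [ 0.24950709 -0.85044741  1.043822  ] [[0.948, -0.319, -0.022], [-0.224, -0.615, -0.756], [0.227, 0.721, -0.655]]
{'time_s': 0.1, 'q': array([ 1.10369172e+00,  1.81496317e-01,  1.60790625e+00,  3.44523290e-05,
        1.35377286e+00, -2.06287690e-01]), 'dq': array([-0.00050123, -0.00106912, -0.00172224, -0.00047738, -0.00230705,
       -0.00055454]), 'joint_efforts': array([ 7.38192957e-04, -4.45875549e+01, -3.52241528e+01, -3.22050619e-04,
        4.13903399e-03,  1.55370816e-05]), 'eef_pos': array([0.14800028, 0.55508708, 0.20825848]), 'eef_rot': array([-0.5605434 ,  0.56100746,  0.43022328, -0.431242  ]), 'wrist_force': array([ 0.55349554,  0.9502289 , -0.27565583]), 'torque': array([-0.00988986, -0.02851509, -0.01172987]), 'opening': 0.9988490075944432}
```

View pics/top0.png

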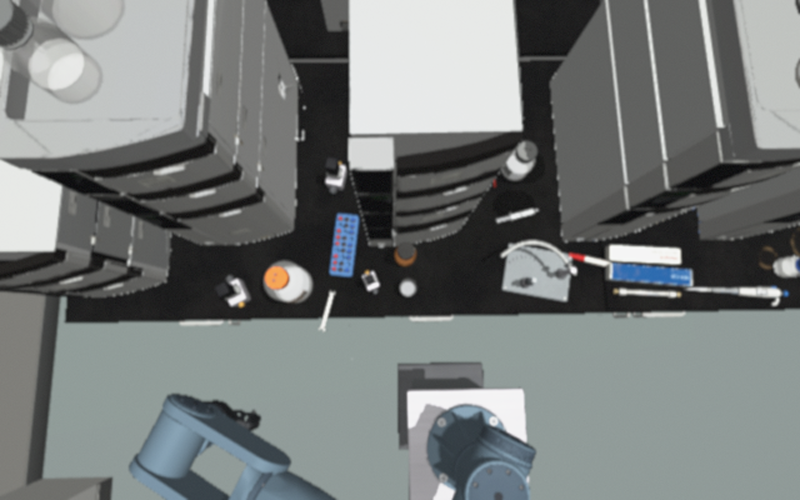

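View pics/side0.png

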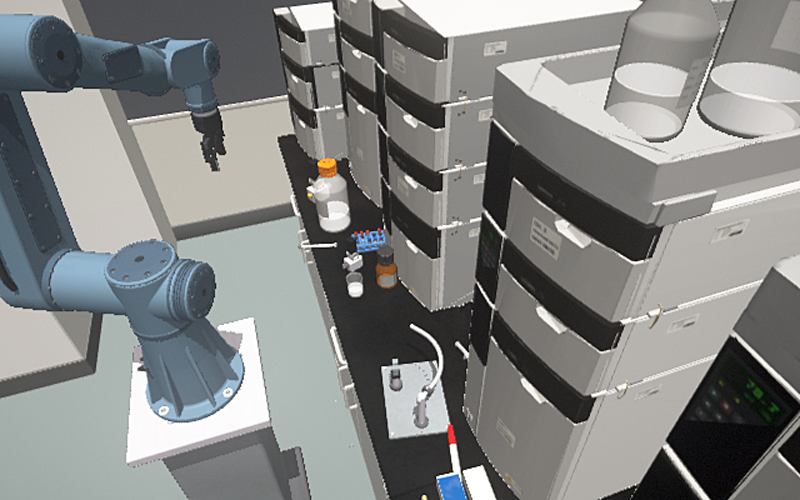

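Top view (800 px wide): head-like things are at (232,292), (336,175) and (371,282). The beaker is at (407,288), the bottle at (404,255) and the stand at (537,270). Next I'll take a close crop.

Run:
```python
from h import *
T=load('top');S=load('side')
def cr(c,x,y,w,h,s): return cv2.resize(np.array(c['frame'])[y:y+h,x:x+w],(w*s,h*s),interpolation=cv2.INTER_CUBIC)
a=np.hstack([cr(T,275,190,80,60,5),cr(T,395,188,80,60,5)])
b=np.hstack([cr(S,260,185,80,60,5),cr(S,295,250,80,60,5)[:, :]])
cv2.imwrite('pics/c1.png',np.vstack([a,b])[:,:,::-1])
for n,u,v in(('a',186,234),('b',269,140),('c',297,226),('beaker',326,230),('bottle',324,204)):
    d=T['depth'][v-14:v+15,u-14:u+15]; vv,uu=np.mgrid[v-14:v+15,u-14:u+15]
    P=np.array([world(T,x,y,dd) for x,y,dd in zip(uu.ravel(),vv.ravel(),d.ravel()) if dd>0])
    P=P[(P[:,2]>.02)&(P[:,2]<.2)]
    print(n,P.min(0).round(3),P.max(0).round(3),np.median(P,0).round(3))
```

```text
a [0.386 0.594 0.021] [0.469 0.655 0.153] [0.421 0.617 0.058]
b [0.704 0.324 0.02 ] [0.794 0.38  0.153] [0.741 0.351 0.068]
c [0.418 0.235 0.021] [0.478 0.277 0.112] [0.443 0.253 0.036]
beaker [0.408 0.132 0.02 ] [0.449 0.174 0.059] [0.431 0.149 0.026]
bottle [0.491 0.108 0.026] [0.562 0.206 0.171] [0.528 0.162 0.104]
```

View pics/c1.png

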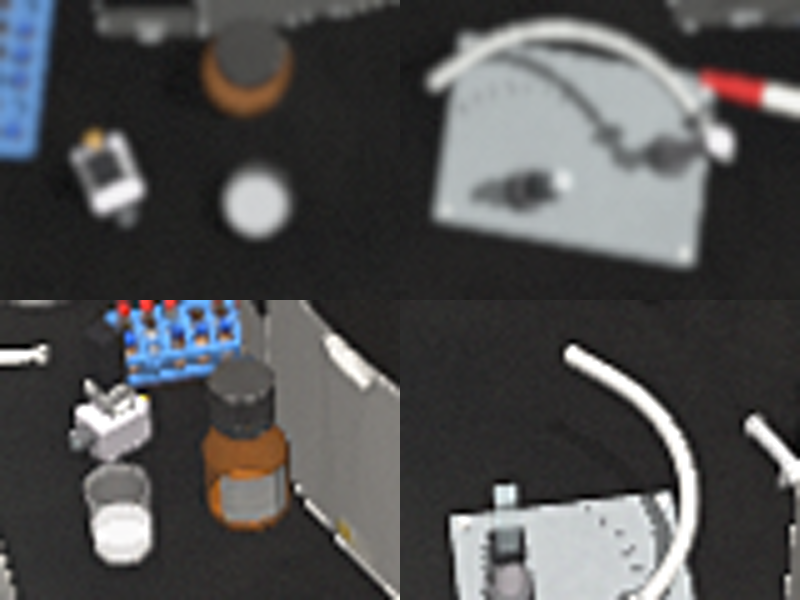

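The crop shows that (371,282) is the smallest: 112 mm tall against about 153 mm for the other two. Its brass plug points away from the robot and its snout points toward it. The rod's free end is at left (crop 430,85) and the collar/post at right (720,140). Next I'll fit the poses.

```bash
cat > fit.py <<'E'
from h import *
from scipy.optimize import least_squares
def cloud(c,box,zlo,zhi):
    x0,y0,x1,y1=box; out=[]
    for v in range(y0,y1):
        for u in range(x0,x1):
            d=c['depth'][v,u]
            if d>0:
                p=world(c,u,v,d)
                if zlo<p[2]<zhi: out.append(np.r_[p,c['frame'][v,u],u,v])
    return np.array(out)
a=np.linspace(-45,45,91)*np.pi/180
s=np.sqrt(.5)
P=[(.1*s+ -s*l*1, .1*s+ s*l) for l in np.arange(.035,0,-.001)]+[(.1*np.cos(t),.1*np.sin(t)) for t in a[::-1]]+[(.1*s-s*l,-.1*s-s*l) for l in np.arange(.001,.038,.001)]
ROD=np.array(P)   # stand frame, tip first
def tf(p,q): x,y,w=q; C=np.array([[np.cos(w),-np.sin(w)],[np.sin(w),np.cos(w)]]); return p@C.T+[x,y]
E
python3 - <<'E'
from fit import *
T=load('top');S=load('side')
for n,c,box in(('top',T,(395,185,475,250)),('side',S,(295,250,375,350))):
    C=cloud(c,box,.098,.125)
    if len(C)==0: print(n,'none'); continue
    print(n,len(C),C[:,:3].min(0).round(3),C[:,:3].max(0).round(3))
    g=C[C[:,3]>150]
    from scipy.spatial import cKDTree
    def res(q):
        d,_=cKDTree(tf(ROD,q)).query(g[:,:2]); return d
    best=min((least_squares(res,[x,y,w],loss='soft_l1',f_scale=.004) for x in(.42,.45,.48) for y in(-.15,-.1) for w in(-.5,-.2,.1)),key=lambda r:r.cost)
    print(best.x.round(4),best.cost,np.median(best.fun),len(g),'z',np.median(g[:,2]),'tip',tf(ROD[:1],best.x))
    # plate: points z 5..16mm
    C=cloud(c,box,.004,.018); C=C[C[:,3]>110]
    xy=C[:,:2].astype(np.float32)
    if len(xy)>20:
        print('plate',len(xy),np.median(C[:,2]),cv2.minAreaRect(xy))
    q=best.x; print('plate centre model',tf(np.array([[.0375,-.0325]]),q))
E
```

```text
top 293 [ 0.432 -0.342  0.098] [ 0.567 -0.094  0.124]
[ 0.4379 -0.1779 -0.2335] 0.006414319796388407 0.0028998458636396536 220 z 0.10926260790118035 tip [[ 0.50472387 -0.09561857]]
plate 1699 0.01006024858430862 ((0.4881550073623657, -0.24986490607261658), (0.24428169429302216, 0.18375755846500397), 78.66665649414062)
plate centre model [[ 0.46688885 -0.21814909]]
side 373 [ 0.433 -0.309  0.098] [ 0.557 -0.094  0.125]
[ 0.4373 -0.1815 -0.254 ] 0.008193928684858102 0.0025608162013658346 285 z 0.11046861829750489 tip [[ 0.50573085 -0.10065463]]
plate 2352 0.011377110178683644 ((0.504331111907959, -0.19582362473011017), (0.2636030316352844, 0.20669974386692047), 70.05988311767578)
plate centre model [[ 0.46538707 -0.22238218]]
```

```bash
cat >> fit.py <<'E'
from scipy.spatial import cKDTree
def rodfit(cams,q0):
    D=[]
    for c in cams:
        p=np.array([pix(c,[*x,.105]) for x in tf(ROD,q0)])
        x0,y0=(p.min(0)-6).astype(int);x1,y1=(p.max(0)+7).astype(int)
        C=cloud(c,(x0,y0,x1,y1),.093,.122)
        d,i=cKDTree(tf(ROD,q0)).query(C[:,:2])
        C=C[(d<.012)&(i<len(ROD)-35)&(i>2)&(C[:,3]>120)]
        D.append(C[:,6:8]+0)
    def res(q):
        r=[]
        for c,uv in zip(cams,D):
            X=tf(ROD,q); p=np.array([pix(c,[*x,.105]) for x in X])
            f=np.concatenate([p[:-1]+(p[1:]-p[:-1])*k for k in(0,.25,.5,.75)])
            r.append(cKDTree(f).query(uv)[0])
        return np.concatenate(r)
    R=least_squares(res,q0,loss='soft_l1',f_scale=1.5,x_scale=[.01,.01,.1],diff_step=1e-3)
    return R.x,np.sqrt(np.mean(R.fun**2)),[len(d) for d in D]
E
python3 - <<'E'
from fit import *
T=load('top');S=load('side')
ims=[]
for cs in([T],[S],[T,S]):
    q,r,n=rodfit(cs,np.array([.4376,-.180,-.244]));q,r,n=rodfit(cs,q); print(q.round(4),r.round(2),n,'tip',tf(ROD[:1],q).round(4))
np.save('q.npy',q)
PL=np.array([[-.03,-.125],[.105,-.125],[.105,.06],[-.03,.06]])
for c,b in((T,(395,188,80,60)),(S,(295,250,80,120))):
    x,y,w,h=b;s=5
    im=cv2.resize(np.array(c['frame'])[y:y+h,x:x+w],(w*s,h*s),interpolation=cv2.INTER_CUBIC)
    f=lambda X:tuple(int(round(k)) for k in (pix(c,X)-[x,y]+.5)*s)
    for X in tf(ROD,q)[::3]: cv2.circle(im,f([*X,.105]),1,(255,0,0),-1)
    pl=[f([*X,.01]) for X in tf(PL,q)]; cv2.polylines(im,[np.array(pl)],True,(0,160,0),1)
    cv2.circle(im,f([q[0],q[1],.105]),3,(255,0,255),1); ims.append(im)
o=np.zeros((600,800,3),np.uint8);o[:300,:400]=ims[0];o[:,400:]=ims[1]
x,y,w,h=275,190,80,60
o[300:,:400]=cv2.resize(np.array(T['frame'])[205:245,270:323],(400,300),interpolation=cv2.INTER_CUBIC)
cv2.imwrite('pics/c2.png',o[:,:,::-1])
# head candidates points
C=cloud(T,(282,205,314,245),.098,.118); print('grip top',C[:,:3].mean(0).round(4),len(C),C[:,6:8].mean(0))
C=cloud(S,(262,190,300,225),.095,.118); print('side grip top',C[:,:3].mean(0).round(4),len(C))
E
```

```text
[ 0.439  -0.1786 -0.2254] 0.87 [170] tip [[ 0.5051 -0.0958]]
[ 0.4398 -0.1759 -0.2059] 0.99 [202] tip [[ 0.5044 -0.0919]]
[ 0.4394 -0.1771 -0.2271] 0.96 [170, 206] tip [[ 0.5057 -0.0944]]
grip top [0.4498 0.2549 0.1061] 45 [295.37777778 222.77777778]
side grip top [0.45   0.2512 0.1039] 41
```

View pics/c2.png

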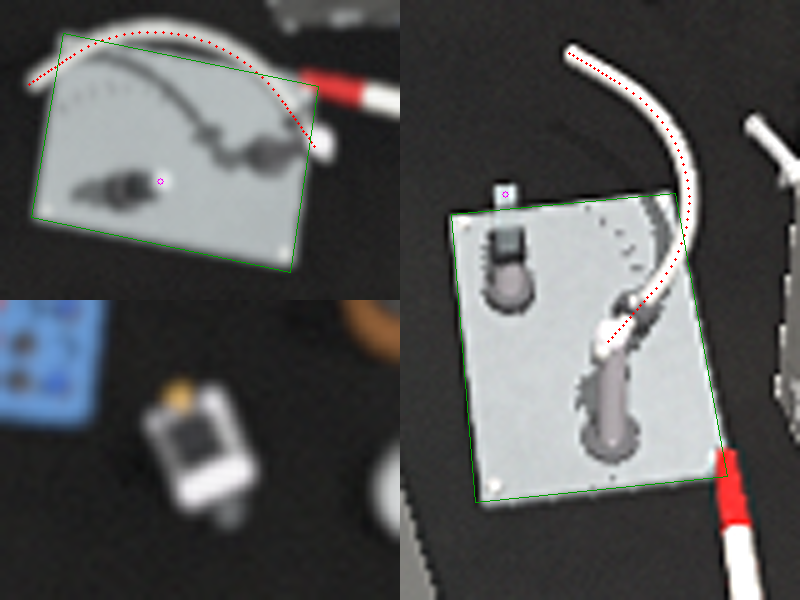

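The projected rod and plate match both views to about 1 px. Next I'll get the head's yaw, the clearances and the tool axes.

```bash
cat >> h.py <<'E'
from scipy.spatial.transform import Rotation as Ro
def tool():
    o=ctrl.get_obs(); r=Ro.from_quat(np.r_[o['eef_rot'][1:],o['eef_rot'][0]]).as_matrix(); return o,np.array(o['eef_pos']),r
def go(p,yaw):
    """shift (cm, tool axes) and turn (rotvec) to TCP p, tool y down, tool x along yaw (or opposite, nearer)"""
    o,e,r=tool(); best=None
    for k in(0,np.pi):
        w=yaw+k; x=np.array([np.cos(w),np.sin(w),0]); y=np.array([0,0,-1.]); R=np.c_[x,y,np.cross(x,y)]
        v=Ro.from_matrix(r.T@R).as_rotvec()
        if best is None or np.linalg.norm(v)<np.linalg.norm(best): best=v
    print('t %.2f'%o['time_s'],'tcp',e.round(4),'yawx %.1f'%np.degrees(np.arctan2(r[1,0],r[0,0])),'open %.2f cm'%(o['opening']*8.54),'F',o['wrist_force'].round(1),'M',o['torque'].round(2),'q',o['q'].round(2))
    print(' shift cm',(r.T@(np.array(p)-e)*100).round(2),'turn',best.round(3))
E
python3 - <<'E'
from fit import *
T=load('top')
o,e,r=tool(); print(r.round(3).tolist())
pl=world(T,293.1,217.2,z=.017);sn=world(T,299.7,232.9,z=.022)
print('plug',pl,'snout',sn,'yaw',np.degrees(np.arctan2(*(pl-sn)[1::-1])),'axis',(pl*34+sn*27)/61)
for px in((165,425),(205,415),(225,455),(187,468)):
    print(world(T,270+px[0]/7.55-.5,205+(px[1]-300)/7.5-.5,z=.106).round(4))
C=cloud(T,(230,100,520,256),.16,1.2)
for y in np.arange(-.4,.45,.05):
    g=C[(C[:,1]>y)&(C[:,1]<y+.05)]
    if len(g): i=g[:,0].argmin(); print(round(y,2),g[i,:3].round(3))
go([.45,.253,.15],np.radians(25))
E
```

```text
[[0.258, -0.001, -0.966], [0.966, -0.001, 0.258], [-0.002, -1.0, 0.0]]
plug [0.47799235 0.26651149 0.017     ] snout [0.42225201 0.24372405 0.022     ] yaw 22.235440831646965 axis [0.4533204  0.25642525 0.01921311]
[0.4553 0.2681 0.106 ]
[0.4594 0.2507 0.106 ]
[0.4418 0.2421 0.106 ]
[0.4364 0.2587 0.106 ]
-0.4 [ 0.552 -0.354  0.276]
-0.35 [ 0.551 -0.338  0.31 ]
-0.3 [ 0.552 -0.297  0.283]
-0.2 [ 0.771 -0.192  0.16 ]
-0.1 [ 0.672 -0.068  0.19 ]
-0.0 [0.575 0.049 0.179]
0.05 [0.556 0.1   0.574]
0.1 [0.549 0.132 0.566]
0.15 [0.546 0.198 0.666]
0.2 [0.546 0.243 0.163]
0.25 [0.546 0.253 0.281]
0.4 [0.407 0.447 0.162]
t 0.10 tcp [0.148  0.5551 0.2083] yawx 75.1 open 8.53 cm F [ 0.6  1.  -0.3] M [-0.01 -0.03 -0.01] q [ 1.1   0.18  1.61  0.    1.35 -0.21]
 shift cm [-21.39   5.85 -36.97] turn [ 0.     0.874 -0.002]
```

```bash
python3 -m jog '[[[-2.9,0.2,-2.5],[0,0,0],5],[[-2.9,0.2,-2.5],[0,0,0],5],[[-2.9,0.2,-2.5],[0,0,0],5],[[-2.9,0.2,-2.5],[0,0,0],5],[[-2.9,0.2,-2.5],[0,0,0],5],[[-2.9,0.2,-2.5],[0,0,0],5],[[-2.9,0.2,-2.5],[0,0,0],5],[[-2.9,0.2,-2.5],[0,0,0],5],[[0,0,0],[0,0.12,0],5],[[0,0,0],[0,0.12,0],5],[[0,0,0],[0,0.12,0],5],[[0,0,0],[0,0.12,0],5]]'
python3 -c "
from h import *
go([.449,.2545,.165],np.radians(25))"
```

```text
time_s: 1.1
eef_pos: [0.2846, 0.2639, 0.186]
eef_rot: [-0.646, 0.649, 0.281, -0.286]
wrist_force: [0.5, 0.3, -0.9]
opening: 0.587
t 1.10 tcp [0.2846 0.2639 0.186 ] yawx 47.3 open 5.01 cm F [ 0.5  0.3 -0.9] M [-0.02  0.02  0.05] q [ 0.44 -0.24  2.06 -0.    1.32 -0.38]
 shift cm [ 10.48   2.03 -12.72] turn [ 0.002  0.389 -0.008]
```

```bash
python3 -m jog '[[[0,0,0],[0,0.1,0],5],[[0,0,0],[0,0.1,0],5],[[0,0,0],[0,0.1,0],5],[[0,0,0],[0,0.1,0],5],[[2.9,0.2,-1.56],[0,0,0],5],[[2.9,0.2,-1.56],[0,0,0],5],[[2.9,0.2,-1.56],[0,0,0],5],[[2.9,0.2,-1.56],[0,0,0],5],[[2.9,0.2,-1.56],[0,0,0],5],[[0,0,0],[0,0,0],5]]'
python3 - <<'E'
from h import *
T=snap('top');S=snap('side')
go([.449,.2545,.066],np.radians(25))
def cr(c,x,y,w,h,s): return cv2.resize(np.array(c['frame'])[y:y+h,x:x+w],(w*s,h*s),interpolation=cv2.INTER_CUBIC)
cv2.imwrite('pics/c3.png',np.hstack([cr(T,260,180,80,80,5),cr(S,245,160,80,80,5)])[:,:,::-1])
E
```

```text
time_s: 1.93
eef_pos: [0.4516, 0.2457, 0.1708]
eef_rot: [-0.691, 0.695, 0.136, -0.144]
wrist_force: [-0.5, 0.3, 0.2]
opening: 0.585
t 2.03 tcp [0.4472 0.2464 0.1706] yawx 22.9 open 5.04 cm F [-0.9 -0.2 -0.1] M [0.06 0.02 0.01] q [ 0.27  0.09  1.79 -0.    1.28 -0.12]
 shift cm [ 0.64 10.45  0.7 ] turn [ 0.002 -0.037 -0.015]
```

View pics/c3.png

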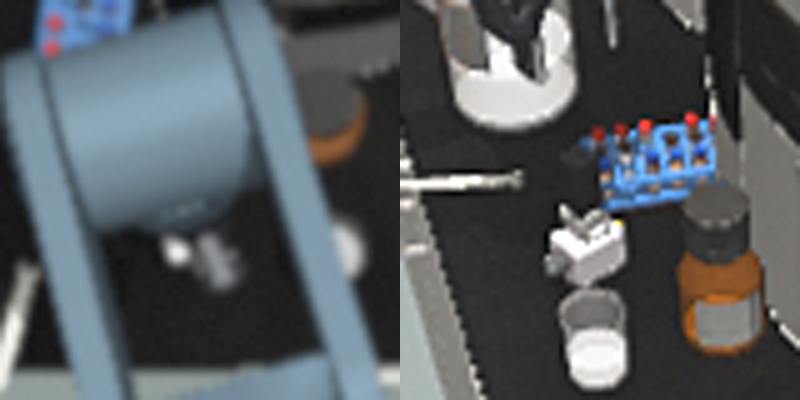

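Run:
```python
from h import *
S=load('side');T=load('top')
for X in([.4472,.2464,.1706],[.449,.2545,.17],[.449,.2545,.106],[.449,.2545,.0]):
    print(X,((pix(S,X)-[245,160]+.5)*5).round(0),((pix(T,X)-[260,180]+.5)*5).round(0), (S['R']@np.array(X)+S['t'])[2])
    u,v=pix(S,X); print(S['depth'][int(v)-1:int(v)+2,int(u)-1:int(u)+2])
```

```text
[0.4472, 0.2464, 0.1706] [168.  93.] [189. 211.] 1.40736443331878
[[1.6341059 1.6444714 1.6603106]
 [1.6413463 1.6525753 1.6554492]
 [1.6441948 1.6539184 1.659741 ]]
[0.449, 0.2545, 0.17] [168.  86.] [176. 208.] 1.4140067791529474
[[1.6336025 1.6384336 1.6588265]
 [1.6351148 1.6449353 1.653475 ]
 [1.6341059 1.6444714 1.6603106]]
[0.449, 0.2545, 0.106] [176. 159.] [180. 218.] 1.4558969401706814
[[1.4545084 1.4569925 1.4597075]
 [1.4515511 1.4543979 1.4552132]
 [1.449855  1.4506644 1.4478686]]
[0.449, 0.2545, 0.0] [188. 270.] [186. 232.] 1.5252775193563033
[[1.4902525 1.4937849 1.5023098]
 [1.4938633 1.498069  1.5005122]
 [1.4908221 1.4985564 1.5030925]]
```

Run:
```python
from fit import *
S=load('side')
C=cloud(S,(245,140,325,180),.15,.4)
C=C[(C[:,0]<.53)&(C[:,1]<.36)]
for z in np.arange(.15,.35,.02):
    g=C[(C[:,2]>z)&(C[:,2]<z+.02)]
    if len(g): print(z.round(2),len(g),g[:,:2].min(0).round(3),g[:,:2].max(0).round(3),g[:,:2].mean(0).round(3),g[:,6].min(),g[:,6].max(),g[:,7].min(),g[:,7].max())
save(S,'c4.png',(235,110,335,210),6)
```

```text
0.19 27 [0.414 0.224] [0.488 0.269] [0.459 0.247] 268.0 288.0 164.0 176.0
0.21 68 [0.412 0.223] [0.489 0.267] [0.449 0.242] 267.0 288.0 160.0 174.0
0.23 75 [0.404 0.216] [0.504 0.27 ] [0.453 0.241] 265.0 292.0 153.0 169.0
0.25 163 [0.391 0.21 ] [0.51  0.279] [0.448 0.242] 259.0 293.0 147.0 167.0
0.27 145 [0.386 0.209] [0.515 0.275] [0.452 0.238] 257.0 294.0 142.0 162.0
0.29 201 [0.385 0.21 ] [0.516 0.267] [0.441 0.234] 256.0 294.0 140.0 158.0
0.31 62 [0.413 0.208] [0.482 0.25 ] [0.434 0.224] 263.0 286.0 140.0 149.0
0.33 77 [0.415 0.207] [0.476 0.242] [0.441 0.216] 264.0 285.0 140.0 144.0
```

View pics/c4.png

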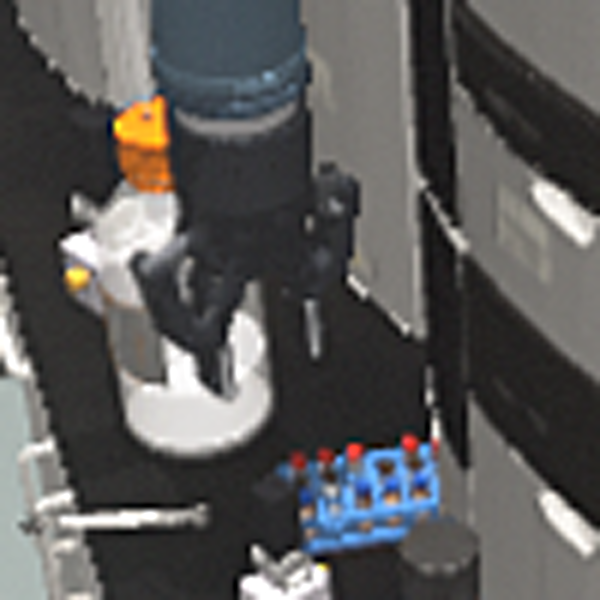

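Both fingers are visible at (225,385) and (315,350), and they match the kinematics. Descending now.

```bash
python3 -m jog '[[[0.6,0,0.6],[0,-0.037,-0.015],5],[[0,2.5,0],[0,0,0],5],[[0,2.5,0],[0,0,0],5],[[0,2.5,0],[0,0,0],5],[[0,1.5,0],[0,0,0],5],[[0,0,0],[0,0,0],5]]'
python3 -c "
from h import *
go([.449,.2535,.068],np.radians(25))"
```

```text
time_s: 2.53
eef_pos: [0.4444, 0.2563, 0.0794]
eef_rot: [-0.69, 0.69, 0.156, -0.154]
wrist_force: [-0.2, -0.3, -0.2]
opening: 0.582
t 2.53 tcp [0.4444 0.2563 0.0794] yawx 25.3 open 4.97 cm F [-0.2 -0.3 -0.2] M [ 0.01  0.02 -0.01] q [ 0.29  0.2   1.87 -0.    1.07 -0.15]
 shift cm [ 0.29  1.14 -0.45] turn [0.001 0.005 0.002]
```

```bash
python3 -m jog '[[[0.3,1.2,-0.45],[0,0,0],5],[[0,0,0],[0,0,0],5],[[0,0,0],[0,0,0],0],[[0,0,0],[0,0,0],0],[[0,0,0],[0,0,0],0],[[0,0,0],[0,0,0],0],[[0,0,0],[0,0,0],0],[[0,0,0],[0,0,0],0]]'
python3 -c "
from h import *
go([.449,.2535,.068],np.radians(25))"
```

```text
time_s: 3.2
eef_pos: [0.4461, 0.2558, 0.0727]
eef_rot: [0.69, -0.689, -0.158, 0.155]
wrist_force: [0.1, -0.3, -2.0]
opening: 0.239
t 3.20 tcp [0.4461 0.2558 0.0727] yawx 25.5 open 2.04 cm F [ 0.1 -0.3 -2. ] M [ 0.03 -0.05  0.07] q [ 0.29  0.21  1.87  0.    1.05 -0.16]
 shift cm [ 0.16  0.47 -0.34] turn [0.    0.009 0.005]
```

```bash
python3 -m jog '[[[0,-1.5,0],[0,0,0],0],[[0,-3.3,0],[0,0,0],0],[[0,-3.3,0],[0,0,0],0],[[0,-3.3,0],[0,0,0],0],[[0,-2,0],[0,0,0],0],[[0,0,0],[0,0,0],0]]'
python3 - <<'E'
from h import *
S=snap('side');T=snap('top')
go([.44,-.04,.2],np.radians(25.5))
u,v=pix(S,[.446,.256,.15]).astype(int)
a=cv2.resize(np.array(S['frame'])[v-35:v+45,u-30:u+50],(480,480),interpolation=cv2.INTER_CUBIC)
cv2.imwrite('pics/c5.png',a[:,:,::-1]); print(u,v)
E
```

```text
time_s: 3.7
eef_pos: [0.4426, 0.2547, 0.21]
eef_rot: [0.69, -0.69, -0.155, 0.157]
wrist_force: [0.5, 0.4, -1.0]
opening: 0.239
t 3.80 tcp [0.4407 0.2541 0.2059] yawx 25.5 open 2.05 cm F [-0.5 -0.6 -3.1] M [-0.05  0.01 -0.03] q [ 0.29  0.04  1.77  0.    1.34 -0.16]
 shift cm [-12.71   0.66 -26.52] turn [-0.002 -0.    -0.009]
277 181
```

View pics/c5.png

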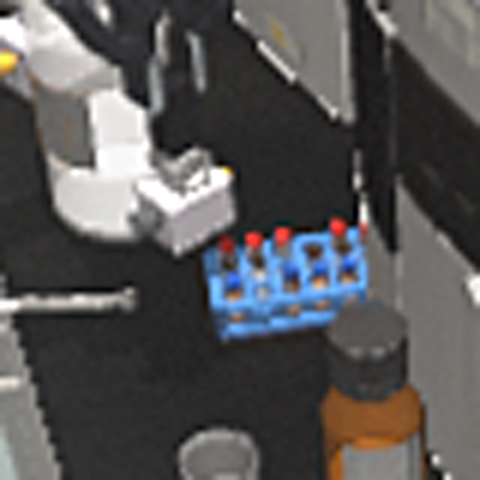

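The head is lifted, upright, at (190,205). Carrying it over now.

```bash
python3 -m jog '[[[-0.9,0,-1.8],[0,0,0],0],[[-1.6,0,-3.3],[0,0,0],0],[[-1.6,0,-3.3],[0,0,0],0],[[-1.6,0,-3.3],[0,0,0],0],[[-1.6,0,-3.3],[0,0,0],0],[[-1.6,0,-3.3],[0,0,0],0],[[-1.6,0,-3.3],[0,0,0],0],[[-1.6,0,-3.3],[0,0,0],0],[[-0.8,0,-1.7],[0,0,0],0],[[0,0,0],[0,0,0],0],[[0,0,0],[0,0,0],0]]'
python3 - <<'E'
from fit import *
q=np.load('q.npy'); tip=tf(ROD[:1],q)[0]; a=q[2]+np.pi/4
print('lead yaw',np.degrees(a)); d=np.array([-np.sin(a),np.cos(a)])
p=tip+.045*d; print(p)
go([*p,.1297],a)
E
```

```text
time_s: 4.72
eef_pos: [0.4234, -0.0512, 0.1807]
eef_rot: [0.694, -0.684, -0.142, 0.173]
wrist_force: [-0.1, 0.3, -2.2]
opening: 0.236
lead yaw 31.988038815851567
[ 0.48186939 -0.05627014]
t 4.72 tcp [ 0.4234 -0.0512  0.1807] yawx 25.7 open 2.01 cm F [-0.1  0.3 -2.2] M [ 0.03 -0.03 -0.03] q [-0.39 -0.1   1.96 -0.01  1.33 -0.83]
 shift cm [ 5.25  4.82 -3.11] turn [-0.026 -0.11  -0.038]
```

```bash
python3 -m jog '[[[1.75,0.5,-1.0],[-0.009,-0.037,-0.013],0],[[1.75,0.5,-1.0],[-0.009,-0.037,-0.013],0],[[1.75,0.5,-1.0],[-0.009,-0.037,-0.013],0],[[0,1.1,0],[0,0,0],0],[[0,1.1,0],[0,0,0],0],[[0,1.1,0],[0,0,0],0],[[0,0,0],[0,0,0],0]]'
python3 - <<'E'
from fit import *
q=np.load('q.npy'); tip=tf(ROD[:1],q)[0]; a=q[2]+np.pi/4
d=np.array([-np.sin(a),np.cos(a)])
p=tip+.045*d
go([*p,.1297],a)
E
```

```text
time_s: 5.3
eef_pos: [0.4795, -0.0434, 0.1184]
eef_rot: [0.683, -0.675, -0.195, 0.202]
wrist_force: [-0.2, 0.6, -2.1]
opening: 0.239
t 5.30 tcp [ 0.4795 -0.0434  0.1184] yawx 32.6 open 2.04 cm F [-0.2  0.6 -2.1] M [ 0.04 -0.01  0.  ] q [-0.34  0.09  1.91  0.    1.16 -0.91]
 shift cm [-0.5  -1.14 -1.19] turn [-0.013  0.011 -0.006]
```

```bash
python3 -m jog '[[[-0.5,-1.15,-0.6],[-0.013,0.011,-0.006],0],[[0,0,0],[0,0,0],0],[[0,0,0],[0,0,0],0]]'
python3 - <<'E'
from fit import *
q=np.load('q.npy'); tip=tf(ROD[:1],q)[0]; a=q[2]+np.pi/4
d=np.array([-np.sin(a),np.cos(a)])
p=tip+.045*d
go([*p,.1297],a)
S=snap('side');T=snap('top')
o,e,r=tool()
s=6;x,y=285,235;w,h=80,80
im=cv2.resize(np.array(S['frame'])[y:y+h,x:x+w],(w*s,h*s),interpolation=cv2.INTER_CUBIC)
b=e-[0,0,.0247]
f=lambda X:tuple(int(round(k)) for k in (pix(S,X)-[x,y]+.5)*s)
for k in(-.014,.014): cv2.circle(im,f(b-k*r[:,2]),2,(255,0,0),1)
cv2.circle(im,f(b+.0*r[:,2]+[0,0,.010]),2,(0,200,0),1)
cv2.circle(im,f([*tip,.105]),2,(255,0,255),1)
x,y=395,165;w,h=80,80
im2=cv2.resize(np.array(T['frame'])[y:y+h,x:x+w],(320,320),interpolation=cv2.INTER_CUBIC)
o=np.zeros((480,800,3),np.uint8);o[:,:480]=im;o[:320,480:]=im2
cv2.imwrite('pics/c6.png',o[:,:,::-1])
E
```

```text
time_s: 5.55
eef_pos: [0.4767, -0.0486, 0.1289]
eef_rot: [0.681, -0.678, -0.194, 0.197]
wrist_force: [-0.4, 0.8, -2.4]
opening: 0.236
t 5.55 tcp [ 0.4767 -0.0486  0.1289] yawx 32.1 open 2.01 cm F [-0.4  0.8 -2.4] M [-0.02 -0.02 -0.04] q [-0.35  0.06  1.91  0.    1.17 -0.91]
 shift cm [ 0.03 -0.08 -0.93] turn [-0.004  0.003 -0.003]
```

View pics/c6.png

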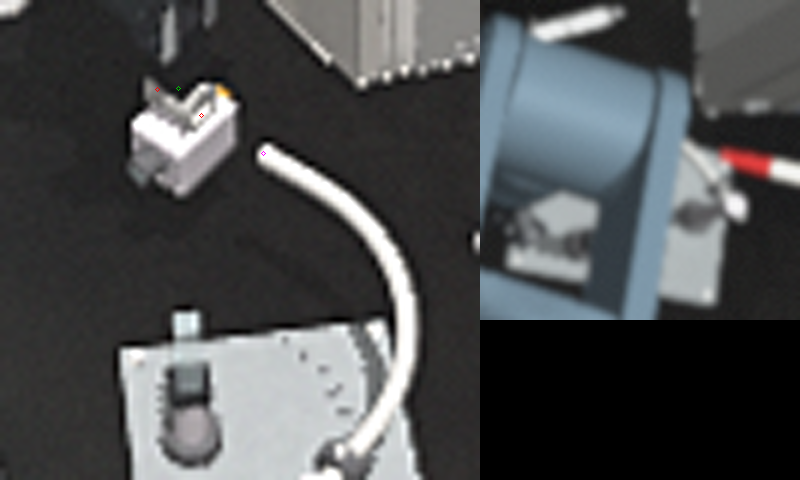

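Run:
```python
from fit import *
S=load('side');o,e,r=tool(); q=np.load('q.npy')
s=16;x,y=300,238;w,h=40,34
im=cv2.resize(np.array(S['frame'])[y:y+h,x:x+w],(w*s,h*s),interpolation=cv2.INTER_CUBIC)
b=e-[0,0,.0247]
f=lambda X:tuple(int(round(k)) for k in (pix(S,X)-[x,y]+.5)*s)
H=np.c_[r[:,0],-r[:,2]*-1,[0,0,1.]]; H=np.c_[r[:,0],np.cross([0,0,1.],r[:,0]),[0,0,1.]]
u=e-[0,0,.0727]
L=lambda A,c:cv2.polylines(im,[np.array([f(u+H@np.array(p)) for p in A])],True,c,1)
L([(sx*.022,sy*.017,.034) for sx,sy in((1,1),(1,-1),(-1,-1),(-1,1))],(255,0,0))
L([(sx*.022,-.017,z) for sx,z in((1,0),(-1,0),(-1,.034),(1,.034))],(255,0,0))
for yy in(-.014,.014): L([(.013*np.cos(t),yy,.048+.013*np.sin(t)) for t in np.linspace(0,6.28,24)],(0,200,0))
L([(sx*.011,-.011,z) for sx,z in((1,.058),(-1,.058),(-1,.106),(1,.106))],(255,0,255))
cv2.imwrite('pics/c7.png',im[:,:,::-1]); print(np.degrees(Ro.from_matrix(H.T@np.eye(3)).as_rotvec()))
```

```text
[ 1.58129258e-02 -5.49001835e-02 -3.21360229e+01]
```

View pics/c7.png

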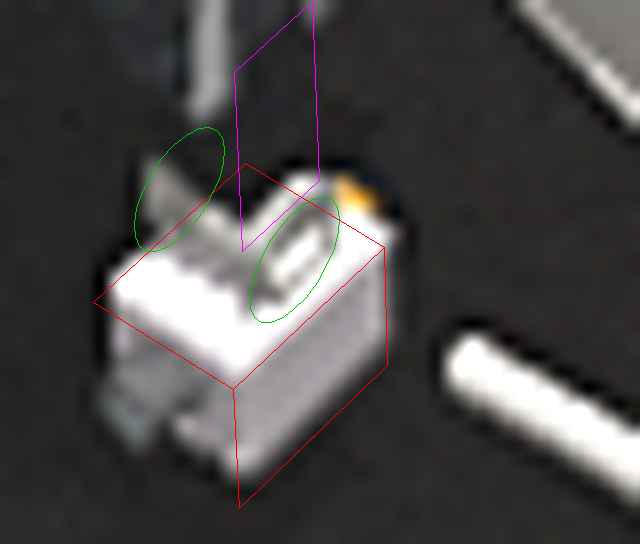

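```bash
cat > fit3.py <<'E'
from fit import *
def rod3(c,q0):
    p=np.array([pix(c,[*x,.105]) for x in tf(ROD,q0)])
    x0,y0=(p.min(0)-8).astype(int);x1,y1=(p.max(0)+9).astype(int)
    C=cloud(c,(x0,y0,x1,y1),.09,.125)
    d,i=cKDTree(tf(ROD,q0)).query(C[:,:2]); C=C[(d<.015)&(i<len(ROD)-38)&(i>3)]
    def res(q):
        A=np.c_[tf(ROD,q[:3]),np.full(len(ROD),q[3])]; A=np.concatenate([A[:-1]+(A[1:]-A[:-1])*k for k in(0,.33,.67)])
        return cKDTree(A).query(C[:,:3])[0]-.005
    r=least_squares(res,[*q0,.105],loss='soft_l1',f_scale=.0012,x_scale=[.01,.01,.1,.01],diff_step=1e-4)
    return r.x,np.median(abs(r.fun)),len(C)
def head3(c,u0,yaw):
    k=pix(c,u0+[0,0,.017]).astype(int)
    C=cloud(c,(k[0]-18,k[1]-18,k[0]+19,k[1]+19),u0[2]-.01,u0[2]+.045)
    R=Ro.from_euler('z',yaw).as_matrix(); hb=np.array([.022,.017,.017])
    loc=(C[:,:3]-u0-[0,0,.017])@R
    C=C[(abs(loc)<hb+.006).all(1)&(C[:,3]>120)]
    def res(t):
        l=abs((C[:,:3]-u0-[0,0,.017])@R-t)-hb
        return np.linalg.norm(np.maximum(l,0),axis=1)+np.minimum(l.max(1),0)
    r=least_squares(res,[0,0,0.],loss='soft_l1',f_scale=.0012,x_scale=.01,diff_step=1e-4)
    return r.x,np.median(abs(r.fun)),len(C)   # offset in head axes
E
python3 - <<'E'
from fit3 import *
S=load('side');o,e,r=tool();q=np.load('q.npy')
for k in range(2):
    x,m,n=rod3(S,q if k==0 else x[:3])
    print('rod',x.round(4),m.round(4),n,'tip',tf(ROD[:1],x[:3]).round(4),'lead12',tf(ROD[23:24],x[:3]).round(4))
yaw=np.arctan2(r[1,0],r[0,0])
print('head off',head3(S,e-[0,0,.0727],yaw))
E
cp top.npz top_now.npz
```

```text
rod [ 0.4389 -0.1772 -0.2156  0.107 ] 0.0011 211 tip [[ 0.5042 -0.0938]] lead12 [[ 0.5167 -0.1132]]
rod [ 0.439  -0.1771 -0.1649  0.107 ] 0.0011 212 tip [[ 0.5    -0.0904]] lead12 [[ 0.5134 -0.1091]]
head off (array([0.00271172, 0.00085875, 0.00375474]), np.float64(0.0009290975990123816), 145)
```

```bash
cat > ins.py <<'E'
import sys
from fit import *
Q=np.array([.4371,-.1794,-.22]); HB=.02295
def on(s,dx=0,dz=0,k=1):
    """target with bore at arc station s (m from tip, negative=outside); dx outwards, dz up"""
    if s<=.035: t=np.pi/4; p=.1*np.array([np.cos(t),np.sin(t)])+(.035-s)*np.array([-np.sin(t),np.cos(t)])
    elif s<=.035+.05*np.pi: t=np.pi/4-(s-.035)/.1; p=.1*np.array([np.cos(t),np.sin(t)])
    else: t=-np.pi/4; p=.1*np.array([np.cos(t),np.sin(t)])-(s-.035-.05*np.pi)*np.array([-np.sin(t),np.cos(t)])
    p=p+dx*np.array([np.cos(t),np.sin(t)])
    go([*tf(p[None],Q)[0],.105+HB+dz],t+Q[2])
def station():
    o,e,r=tool(); c,s_=np.cos(Q[2]),np.sin(Q[2]); l=np.array([[c,s_],[-s_,c]])@(e[:2]-Q[:2]); y=np.arctan2(r[1,0],r[0,0])-Q[2]
    f=np.concatenate([ROD[0]+np.outer(np.arange(.08,0,-.001),[-.7071,.7071]),ROD]); d,i=cKDTree(f).query(l); print(' local',l.round(4),'polar r %.4f ang %.1f'%(np.hypot(*l),np.degrees(np.arctan2(l[1],l[0]))),'yaw rel %.1f'%np.degrees(y),'s~%.3f offaxis %.4f z-err %.4f'%(i*.001-.08,d,e[2]-.105-HB))
if __name__=='__main__':
    on(*[float(x) for x in sys.argv[1:]]); station()
E
python3 ins.py -.03
```

```text
t 5.65 tcp [ 0.4774 -0.049   0.1294] yawx 32.1 open 2.04 cm F [-0.7  0.7 -2.1] M [-0.    0.01  0.04] q [-0.35  0.06  1.91  0.    1.17 -0.91]
 shift cm [-0.37  0.14 -2.35] turn [-0.003 -0.005 -0.002]
 local [0.0108 0.136 ] polar r 0.1364 ang 85.4 yaw rel 44.7 s~-0.054 offaxis 0.0039 z-err 0.0015
```

```bash
python3 -m jog '[[[-0.2,0.07,-1.1],[0,0,0],0],[[-0.2,0.07,-1.1],[0,0,0],0],[[0,0,0],[0,0,0],0],[[0,0,0],[0,0,0],0]]'
python3 ins.py -.022
python3 - <<'E'
from fit3 import *
q=np.load('q.npy'); S=snap('side'); o,e,r=tool()
x,m,n=rod3(S,q); print('rod',x.round(4),n)
print('head off',head3(S,e-[0,0,.0727],np.arctan2(r[1,0],r[0,0])))
s=12;u,v=(pix(S,e-[0,0,.03])).astype(int); im=np.array(S['frame'])[v-22:v+28,u-25:u+35]
cv2.imwrite('pics/c8.png',cv2.resize(im,None,fx=s,fy=s,interpolation=cv2.INTER_CUBIC)[:,:,::-1])
E
```

```text
time_s: 5.98
eef_pos: [0.4879, -0.0729, 0.1297]
eef_rot: [-0.679, 0.68, 0.196, -0.195]
wrist_force: [-0.4, 0.1, -2.5]
opening: 0.236
t 5.98 tcp [ 0.4879 -0.0729  0.1297] yawx 32.1 open 2.01 cm F [-0.4  0.1 -2.5] M [ 0.02  0.   -0.05] q [-0.39  0.09  1.88 -0.    1.17 -0.95]
 shift cm [ 0.01  0.18 -0.57] turn [ 0.001 -0.005  0.   ]
 local [0.0263 0.115 ] polar r 0.1180 ang 77.1 yaw rel 44.7 s~-0.028 offaxis 0.0003 z-err 0.0018
rod [ 0.4388 -0.1772 -0.2241  0.1068] 210
head off (array([0.00313107, 0.00019611, 0.00393025]), np.float64(0.0010762173759323937), 135)
```

View pics/c8.png

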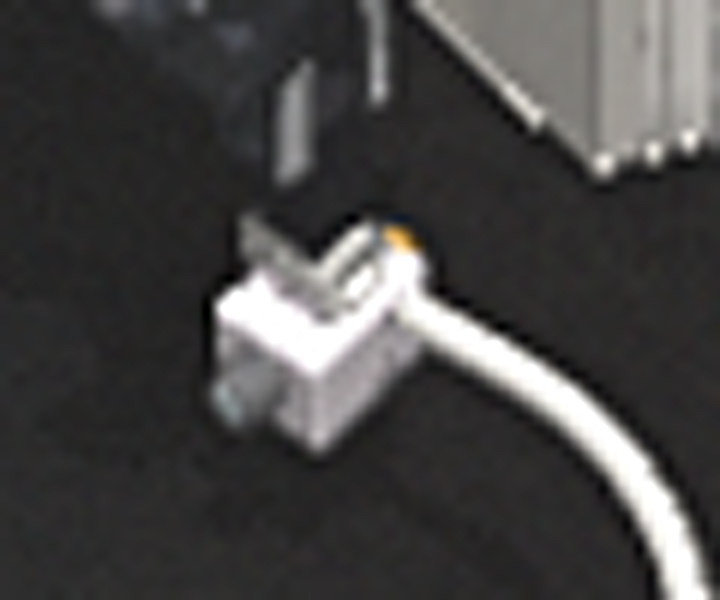

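The rod's lead line runs into the bushing mouth at about (360,275), so it is aligned. I'll lower 1.8 mm and advance.

```bash
python3 -m jog '[[[0,0.18,0],[0,0,0],0],[[0,0,-0.6],[0,0,0],0],[[0,0,-0.6],[0,0,0],0],[[0,0,-0.6],[0,0,0],0],[[0,0,0],[0,0,0],0]]'
python3 ins.py .01
```

```text
time_s: 6.45
eef_pos: [0.4982, -0.0896, 0.1274]
eef_rot: [-0.679, 0.68, 0.196, -0.196]
wrist_force: [0.4, -0.7, -1.7]
opening: 0.238
t 6.45 tcp [ 0.4982 -0.0896  0.1274] yawx 32.1 open 2.03 cm F [ 0.4 -0.7 -1.7] M [-0.    0.03 -0.03] q [-0.41  0.12  1.85 -0.    1.17 -0.97]
 shift cm [ 0.04 -0.05 -1.81] turn [ 0.001 -0.005  0.   ]
 local [0.04   0.1009] polar r 0.1086 ang 68.4 yaw rel 44.7 s~-0.008 offaxis 0.0004 z-err -0.0005
```

No contact force, and the mouth should be over the nose. Continuing.

```bash
python3 -m jog '[[[0,0,-0.6],[0,0,0],0],[[0.03,0,-0.6],[0,0,0],0],[[0,0,-0.6],[0,0,0],0],[[0,0,0],[0,0,0],0]]'
python3 ins.py .023
python3 - <<'E'
from fit3 import *
q=np.load('q.npy'); S=snap('side'); o,e,r=tool()
print('head off',head3(S,e-[0,0,.0727],np.arctan2(r[1,0],r[0,0])))
s=12;u,v=(pix(S,e-[0,0,.03])).astype(int); im=np.array(S['frame'])[v-22:v+28,u-25:u+35]
cv2.imwrite('pics/c9.png',cv2.resize(im,None,fx=s,fy=s,interpolation=cv2.INTER_CUBIC)[:,:,::-1])
E
```

```text
time_s: 6.78
eef_pos: [0.5092, -0.1066, 0.1273]
eef_rot: [-0.679, 0.68, 0.196, -0.196]
wrist_force: [0.2, 0.3, -2.1]
opening: 0.237
t 6.78 tcp [ 0.5092 -0.1066  0.1273] yawx 32.1 open 2.03 cm F [ 0.2  0.3 -2.1] M [-0.05  0.06  0.02] q [-0.43  0.15  1.82 -0.    1.17 -0.99]
 shift cm [ 0.01 -0.06 -1.09] turn [ 0.001 -0.005  0.   ]
 local [0.0545 0.0868] polar r 0.1025 ang 57.9 yaw rel 44.7 s~0.012 offaxis 0.0002 z-err -0.0006
head off (array([ 0.00351286, -0.00058216,  0.00365174]), np.float64(0.0010012880831130784), 114)
```

View pics/c9.png

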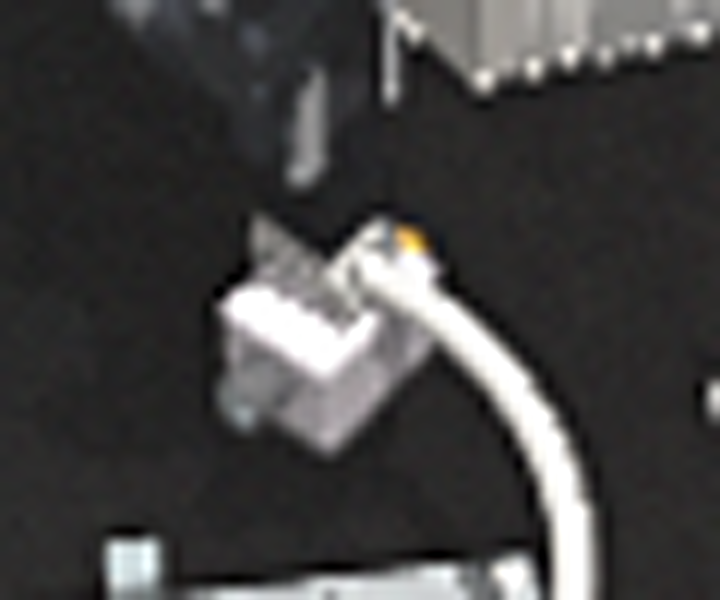

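Threaded: the rod enters the mouth at (360,275) and there is no contact force. Sliding along the lead.

```bash
python3 -m jog '[[[0,-0.05,-0.6],[0,0,0],0],[[0,0,-0.6],[0,0,0],0],[[0,0,-0.6],[0,0,0],0],[[0,0,-0.5],[0,0,0],0],[[0,0,0],[0,0,0],0]]'
python3 ins.py .05 -.0005
```

```text
time_s: 7.25
eef_pos: [0.5222, -0.1273, 0.1276]
eef_rot: [0.68, -0.679, -0.196, 0.196]
wrist_force: [-0.4, 0.3, -1.6]
opening: 0.237
t 7.25 tcp [ 0.5222 -0.1273  0.1276] yawx 32.1 open 2.02 cm F [-0.4  0.3 -1.6] M [ 0.09 -0.05  0.01] q [-0.46  0.19  1.77 -0.    1.18 -1.02]
 shift cm [-0.13 -0.03 -1.33] turn [-0.     0.146 -0.   ]
 local [0.0717 0.0694] polar r 0.0998 ang 44.1 yaw rel 44.7 s~0.036 offaxis 0.0003 z-err -0.0003
```

```bash
python3 -m jog '[[[-0.03,0,-0.6],[0,0.06,0],0],[[-0.03,0,-0.6],[0,0.06,0],0],[[-0.03,0,-0.6],[0,0.06,0],0],[[0,0,0],[0,0,0],0]]'
python3 ins.py .08 -.0005
```

```text
time_s: 7.58
eef_pos: [0.5304, -0.1444, 0.1274]
eef_rot: [0.695, -0.695, -0.131, 0.131]
wrist_force: [0.2, -0.0, -1.8]
opening: 0.239
t 7.58 tcp [ 0.5304 -0.1444  0.1274] yawx 21.4 open 2.04 cm F [ 0.2 -0.  -1.8] M [-0.04 -0.02  0.03] q [-0.48  0.21  1.74  0.    1.19 -0.86]
 shift cm [-0.34 -0.06 -2.4 ] turn [-0.001  0.258 -0.001]
 local [0.0834 0.0545] polar r 0.0996 ang 33.2 yaw rel 34.0 s~0.047 offaxis 0.0005 z-err -0.0006
```

```bash
python3 -m jog '[[[-0.02,-0.05,-0.6],[0,0.064,0],0],[[-0.02,0,-0.6],[0,0.062,0],0],[[-0.02,0,-0.6],[0,0.062,0],0],[[-0.02,0,-0.6],[0,0.062,0],0],[[0,0,0],[0,0,0],0]]'
python3 ins.py .1135 -.0005
python3 - <<'E'
from fit3 import *
S=snap('side'); o,e,r=tool()
print('head off',head3(S,e-[0,0,.0727],np.arctan2(r[1,0],r[0,0])))
E
```

```text
time_s: 8.0
eef_pos: [0.5356, -0.167, 0.1273]
eef_rot: [0.707, -0.705, -0.042, 0.044]
wrist_force: [0.7, -0.2, -2.0]
opening: 0.237
t 8.00 tcp [ 0.5356 -0.167   0.1273] yawx 7.0 open 2.02 cm F [ 0.7 -0.2 -2. ] M [0.01 0.06 0.02] q [-0.51  0.24  1.71  0.    1.19 -0.64]
 shift cm [-0.55 -0.08 -3.37] turn [-0.002  0.341 -0.003]
 local [0.0934 0.0336] polar r 0.0993 ang 19.8 yaw rel 19.6 s~0.060 offaxis 0.0008 z-err -0.0007
head off (array([ 0.0014381, -0.0003865,  0.0040076]), np.float64(0.0008600694454841198), 125)
```

```bash
python3 -m jog '[[[0,-0.07,-0.6],[0,0.06,0],0],[[-0.02,0,-0.6],[0,0.06,0],0],[[-0.02,0,-0.6],[0,0.06,0],0],[[-0.02,0,-0.6],[0,0.06,0],0],[[-0.02,0,-0.6],[0,0.06,0],0],[[0,0,0],[0,0,0],0]]'
python3 ins.py .1485 -.0005
```

```text
time_s: 8.55
eef_pos: [0.5338, -0.1931, 0.1272]
eef_rot: [0.707, -0.703, 0.061, -0.057]
wrist_force: [-0.2, -0.0, -1.5]
opening: 0.239
t 8.55 tcp [ 0.5338 -0.1931  0.1272] yawx -9.6 open 2.04 cm F [-0.2 -0.  -1.5] M [ 0.01 -0.02  0.01] q [-0.56  0.26  1.69  0.    1.2  -0.39]
 shift cm [-0.61 -0.1  -4.16] turn [-0.004  0.402 -0.007]
 local [0.0974 0.0078] polar r 0.0977 ang 4.6 yaw rel 3.0 s~0.075 offaxis 0.0025 z-err -0.0008
```

```bash
python3 -m jog '[[[0.1,-0.08,-0.6],[0,0.04,0],0],[[0.06,0,-0.6],[0,0.055,0],0],[[0.02,0,-0.6],[0,0.055,0],0],[[0,0,0],[0,0,0],0]]'
python3 ins.py .1485 -.0005
python3 - <<'E'
from fit3 import *
S=snap('side'); o,e,r=tool(); q=np.load('q.npy')
print('head off',head3(S,e-[0,0,.0727],np.arctan2(r[1,0],r[0,0])))
E
```

```text
time_s: 8.88
eef_pos: [0.5313, -0.2083, 0.1275]
eef_rot: [0.701, -0.696, 0.11, -0.105]
wrist_force: [-0.3, -0.6, -2.3]
opening: 0.237
t 8.88 tcp [ 0.5313 -0.2083  0.1275] yawx -17.5 open 2.03 cm F [-0.3 -0.6 -2.3] M [ 0.02 -0.    0.01] q [-0.58  0.26  1.68  0.    1.21 -0.28]
 shift cm [-0.25 -0.06 -2.67] turn [-0.005  0.264 -0.009]
 local [ 0.0983 -0.0077] polar r 0.0986 ang -4.5 yaw rel -4.9 s~0.084 offaxis 0.0016 z-err -0.0004
head off (array([ 1.52661990e-03, -8.16059387e-05,  4.06937098e-03]), np.float64(0.0011272179584011013), 157)
```

```bash
python3 -m jog '[[[0.06,-0.05,-0.6],[0,0.057,0],0],[[0.02,0,-0.6],[0,0.06,0],0],[[0.0,0,-0.6],[0,0.06,-0.005],0],[[0,0,-0.6],[0,0.06,0],0],[[0,0,0],[0,0,0],0]]'
python3 ins.py .1735 -.0005
```

```text
time_s: 9.35
eef_pos: [0.523, -0.2262, 0.1274]
eef_rot: [0.686, -0.68, 0.186, -0.183]
wrist_force: [-0.2, 0.0, -2.0]
opening: 0.238
t 9.35 tcp [ 0.523  -0.2262  0.1274] yawx -30.2 open 2.04 cm F [-0.2  0.  -2. ] M [-0.04  0.01 -0.01] q [-0.62  0.26  1.69  0.01  1.2  -0.1 ]
 shift cm [-0.26 -0.07 -3.15] turn [-0.006  0.293 -0.007]
 local [ 0.0941 -0.0269] polar r 0.0979 ang -16.0 yaw rel -17.6 s~0.096 offaxis 0.0021 z-err -0.0005
```

```bash
python3 -m jog '[[[0.1,-0.06,-0.7],[0,0.035,-0.004],0],[[0.05,0,-0.7],[0,0.06,0],0],[[0.0,0,-0.7],[0,0.06,0],0],[[0,0,-0.7],[0,0.06,0],0],[[0,0,0],[0,0,0],0]]'
python3 ins.py .192 -.0005
python3 - <<'E'
from fit3 import *
S=snap('side'); o,e,r=tool(); q=np.load('q.npy')
print('head off',head3(S,e-[0,0,.0727],np.arctan2(r[1,0],r[0,0])))
E
```

```text
time_s: 9.77
eef_pos: [0.5095, -0.2427, 0.1272]
eef_rot: [0.666, -0.655, 0.254, -0.252]
wrist_force: [1.3, -4.0, -2.0]
opening: 0.237
t 9.77 tcp [ 0.5095 -0.2427  0.1272] yawx -41.9 open 2.02 cm F [ 1.3 -4.  -2. ] M [-0.74 -0.23 -0.08] q [-0.66  0.25  1.7   0.02  1.2   0.06]
 shift cm [-0.04 -0.11 -2.81] turn [-0.012  0.273 -0.011]
 local [ 0.0845 -0.046 ] polar r 0.0962 ang -28.6 yaw rel -29.3 s~0.109 offaxis 0.0039 z-err -0.0007
head off (array([ 0.00174457, -0.00058404,  0.00408151]), np.float64(0.0007117036198840375), 150)
```

```bash
python3 -m jog '[[[0.25,-0.05,0],[-0.008,0,-0.008],0],[[0,0,0],[0,0,0],0]]'
python3 ins.py .192 -.0005
```

```text
time_s: 9.98
eef_pos: [0.5097, -0.2438, 0.1269]
eef_rot: [0.663, -0.66, 0.252, -0.25]
wrist_force: [-0.2, 0.7, -2.0]
opening: 0.239
t 9.98 tcp [ 0.5097 -0.2438  0.1269] yawx -41.5 open 2.04 cm F [-0.2  0.7 -2. ] M [0.06 0.01 0.01] q [-0.66  0.25  1.7   0.    1.2   0.07]
 shift cm [-0.14 -0.11 -2.74] turn [-0.003  0.28  -0.005]
 local [ 0.0849 -0.047 ] polar r 0.0970 ang -29.0 yaw rel -28.9 s~0.109 offaxis 0.0030 z-err -0.0010
```

```bash
python3 -m jog '[[[0.12,-0.08,-0.6],[0,0.05,0],0],[[0.08,0,-0.6],[0,0.055,0],0],[[0.06,0,-0.6],[0,0.055,0],0],[[0,0,0],[0,0,0],0]]'
python3 ins.py .192 -.0005
```

```text
time_s: 10.32
eef_pos: [0.4983, -0.2545, 0.1265]
eef_rot: [0.642, -0.637, 0.304, -0.298]
wrist_force: [-0.2, -0.7, -2.6]
opening: 0.241
t 10.32 tcp [ 0.4983 -0.2545  0.1265] yawx -50.4 open 2.06 cm F [-0.2 -0.7 -2.6] M [-0.02 -0.05 -0.03] q [-0.69  0.24  1.71  0.01  1.2   0.19]
 shift cm [ 0.19 -0.15 -1.17] turn [-0.003  0.125 -0.011]
 local [ 0.0761 -0.0599] polar r 0.0969 ang -38.2 yaw rel -37.8 s~0.118 offaxis 0.0032 z-err -0.0015
```

```bash
python3 -m jog '[[[0.12,-0.12,-0.4],[0,0.045,-0.008],0],[[0.08,0,-0.4],[0,0.045,0],0],[[0.03,0,-0.3],[0,0.03,0],0],[[0,0,0],[0,0,0],0]]'
python3 ins.py .192 -.0005
python3 - <<'E'
from fit3 import *
S=snap('side'); o,e,r=tool(); q=np.load('q.npy')
print('head off',head3(S,e-[0,0,.0727],np.arctan2(r[1,0],r[0,0])))
E
```

```text
time_s: 10.65
eef_pos: [0.4952, -0.2605, 0.1283]
eef_rot: [0.625, -0.618, 0.335, -0.339]
wrist_force: [-0.5, 0.2, -4.1]
opening: 0.242
t 10.65 tcp [ 0.4952 -0.2605  0.1283] yawx -56.9 open 2.07 cm F [-0.5  0.2 -4.1] M [0.15 0.01 0.03] q [-0.7   0.23  1.72  0.01  1.19  0.29]
 shift cm [-0.02  0.03 -0.55] turn [-0.012  0.011 -0.001]
 local [ 0.0744 -0.0665] polar r 0.0998 ang -41.8 yaw rel -44.3 s~0.122 offaxis 0.0005 z-err 0.0004
head off (array([0.0013525 , 0.00173173, 0.00411208]), np.float64(0.0007219817489693241), 138)
```

```bash
python3 -m jog '[[[0,0,-0.3],[-0.01,0.01,0],0],[[0,0,-0.2],[0,0,0],0],[[0,0,0],[0,0,0],0]]'
python3 ins.py .192 -.0005
```

```text
time_s: 10.95
eef_pos: [0.4951, -0.2606, 0.1284]
eef_rot: [0.624, -0.619, 0.336, -0.34]
wrist_force: [-0.1, 0.5, -4.0]
opening: 0.236
t 10.95 tcp [ 0.4951 -0.2606  0.1284] yawx -57.1 open 2.02 cm F [-0.1  0.5 -4. ] M [ 0.03 -0.03  0.01] q [-0.7   0.23  1.72  0.01  1.19  0.29]
 shift cm [-0.02  0.04 -0.54] turn [-0.009  0.008  0.001]
 local [ 0.0743 -0.0666] polar r 0.0998 ang -41.9 yaw rel -44.5 s~0.122 offaxis 0.0003 z-err 0.0004
```

```bash
python3 -m jog '[[[0,0,-0.5],[0,0,0],0],[[0,0,-0.4],[0,0,0],0],[[0,0,0],[0,0,0],0]]'
python3 ins.py .192 -.0005
```

```text
time_s: 11.2
eef_pos: [0.4938, -0.2612, 0.1287]
eef_rot: [0.628, -0.616, 0.331, -0.341]
wrist_force: [0.9, 0.1, -3.8]
opening: 0.237
t 11.20 tcp [ 0.4938 -0.2612  0.1287] yawx -56.8 open 2.02 cm F [ 0.9  0.1 -3.8] M [-0.02 -0.08  0.03] q [-0.71  0.22  1.73  0.02  1.18  0.27]
 shift cm [-0.    0.07 -0.4 ] turn [-0.022  0.014  0.003]
 local [ 0.0732 -0.0675] polar r 0.0995 ang -42.7 yaw rel -44.1 s~0.123 offaxis 0.0007 z-err 0.0008
```

Run:
```python
from fit3 import *
S=snap('side'); o,e,r=tool(); q=np.load('q.npy')
off=head3(S,e-[0,0,.0727],np.arctan2(r[1,0],r[0,0])); print('head off',off)
u,v=(pix(S,e-[0,0,.03])).astype(int); x,y,w,h,s=u-25,v-22,56,42,14
im=cv2.resize(np.array(S['frame'])[y:y+h,x:x+w],None,fx=s,fy=s,interpolation=cv2.INTER_CUBIC)
# predicted collar faces in camera-world: side 3D fit frame (x .4389,-.1772, z .107), yaw -.22
qs=np.array([.4389,-.1772,-.22]); t=np.radians(-45)
for l,c in((.014,(255,0,0)),(.024,(0,220,0))):
    P=[]
    for a in np.linspace(0,2*np.pi,24):
        rr=.1+.011*np.cos(a); p=np.array([rr*np.cos(t),rr*np.sin(t)])-l*np.array([-np.sin(t),np.cos(t)])
        P.append((pix(S,[*tf(p[None],qs)[0],.107+.011*np.sin(a)])-[x,y]+.5)*s)
    cv2.polylines(im,[np.array(P).astype(int)],True,c,1)
# bushing ends from head fit
H=np.c_[r[:,0],np.cross([0,0,1.],r[:,0]),[0,0,1.]]; hu=e-[0,0,.0727]+H@off[0]
for yy in(-.014,.014):
    P=[(pix(S,hu+H@np.array([.013*np.cos(a),yy,.048+.013*np.sin(a)]))-[x,y]+.5)*s for a in np.linspace(0,2*np.pi,24)]
    cv2.polylines(im,[np.array(P).astype(int)],True,(255,0,255),1)
b=hu+H@np.array([0,0,.048]); c,s_=np.cos(qs[2]),np.sin(qs[2]); l=np.array([[c,s_],[-s_,c]])@(b[:2]-qs[:2])
print('bore local',l.round(4),'r',np.hypot(*l),'ang',np.degrees(np.arctan2(l[1],l[0])),'z',b[2])
cv2.imwrite('pics/c10.png',im[:,:,::-1])
```

```text
head off (array([0.00110814, 0.00434997, 0.00408173]), np.float64(0.0007985079386962773), 133)
bore local [ 0.0755 -0.0679] r 0.10150999963239196 ang -41.96147059038228 z 0.1081052945099926
```

View pics/c10.png

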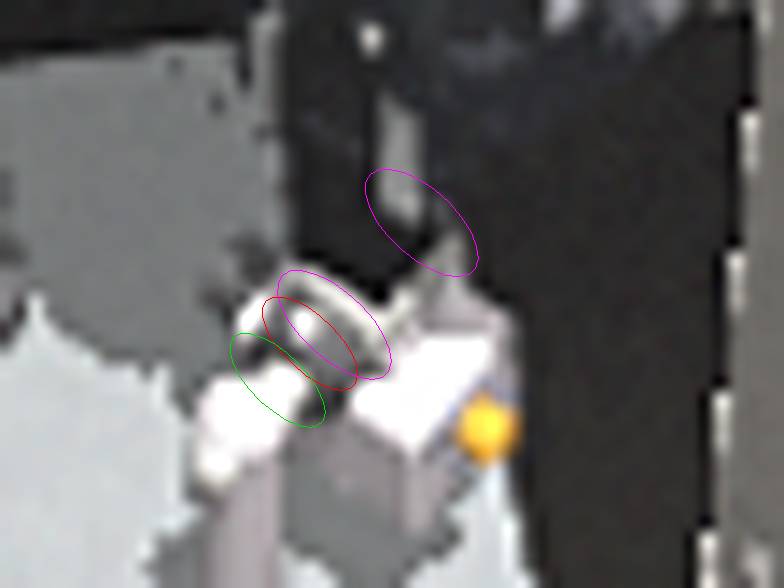

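```bash
python3 -m jog '[[[0,0,-0.3],[0,0,0],0]]'; python3 -m jog '[[[0,0,-0.3],[0,0,0],0]]'
python3 ins.py .192 -.0005
python3 - <<'E'
from fit3 import *
S=load('side')
# depth cross-section along end piece: points near predicted rod line, station vs height above axis
C=cloud(S,(290,280,345,345),.085,.135)
qs=np.array([.4389,-.1772,-.22]); c,s=np.cos(qs[2]),np.sin(qs[2]); l=(C[:,:2]-qs[:2])@np.array([[c,-s],[s,c]])
t=-np.pi/4; x=l@[np.cos(t),np.sin(t)]-.1; y=-(l@[-np.sin(t),np.cos(t)])  # y: distance past bend end
m=abs(x)<.016
for k in np.arange(-.024,.045,.003):
    g=m&(y>k)&(y<k+.003)
    if g.any(): print('past bend %.3f n %d  x %.3f..%.3f  zmax %.4f radmax %.4f grey %s'%(k,g.sum(),x[g].min(),x[g].max(),np.percentile(C[g,2],90),np.percentile(np.hypot(x[g],C[g,2]-.107),80),C[g,3].mean().round()))
E
```

```text
time_s: 11.33
eef_pos: [0.4929, -0.2618, 0.1288]
eef_rot: [0.629, -0.615, 0.33, -0.341]
wrist_force: [13.5, 7.9, -7.3]
opening: 0.237
time_s: 11.42
eef_pos: [0.4927, -0.2618, 0.1287]
eef_rot: [0.631, -0.614, 0.329, -0.342]
wrist_force: [14.5, 8.0, -8.3]
opening: 0.241
t 11.42 tcp [ 0.4927 -0.2618  0.1287] yawx -56.6 open 2.06 cm F [14.5  8.  -8.3] M [ 1.48 -2.63  0.03] q [-0.72  0.22  1.74  0.03  1.17  0.26]
 shift cm [ 0.01  0.07 -0.28] turn [-0.03   0.017  0.005]
 local [ 0.0723 -0.0683] polar r 0.0994 ang -43.4 yaw rel -44.0 s~0.123 offaxis 0.0009 z-err 0.0008
past bend 0.003 n 1  x -0.005..-0.005  zmax 0.1054 radmax 0.0056 grey 131.0
past bend 0.006 n 18  x -0.010..0.004  zmax 0.1314 radmax 0.0237 grey 79.0
past bend 0.009 n 6  x -0.007..0.006  zmax 0.1216 radmax 0.0138 grey 179.0
past bend 0.012 n 10  x -0.010..0.007  zmax 0.1167 radmax 0.0135 grey 140.0
past bend 0.015 n 8  x -0.008..0.010  zmax 0.1183 radmax 0.0115 grey 143.0
past bend 0.018 n 9  x -0.007..0.012  zmax 0.1171 radmax 0.0118 grey 125.0
past bend 0.021 n 21  x -0.008..0.011  zmax 0.1159 radmax 0.0109 grey 110.0
past bend 0.024 n 2  x 0.001..0.006  zmax 0.1123 radmax 0.0059 grey 214.0
past bend 0.027 n 6  x -0.003..0.006  zmax 0.1146 radmax 0.0072 grey 234.0
past bend 0.030 n 4  x -0.005..0.004  zmax 0.1130 radmax 0.0062 grey 255.0
past bend 0.033 n 10  x -0.005..0.008  zmax 0.1141 radmax 0.0119 grey 221.0
past bend 0.036 n 7  x -0.004..0.009  zmax 0.1154 radmax 0.0157 grey 233.0
past bend 0.039 n 17  x -0.006..0.008  zmax 0.1147 radmax 0.0120 grey 207.0
past bend 0.042 n 14  x -0.003..0.007  zmax 0.1128 radmax 0.0189 grey 185.0
```

The reaction along the rod is about 16 N, and the side-camera depth shows the bushing edge about 12 mm past the bend, against the collar that starts at about 14 mm. The head is therefore seated. I'll relax the push, level the tool and release.

```bash
python3 -m jog '[[[0,0.1,0],[-0.03,0,0],0],[[0,0,0],[0,0,0],0],[[0,0,0],[0,0,0],0]]'
python3 ins.py .192 -.0005
```

```text
time_s: 11.67
eef_pos: [0.4942, -0.261, 0.1286]
eef_rot: [-0.623, 0.624, -0.332, 0.336]
wrist_force: [0.5, 0.5, -2.6]
opening: 0.237
t 11.67 tcp [ 0.4942 -0.261   0.1286] yawx -56.4 open 2.03 cm F [ 0.5  0.5 -2.6] M [ 0.17 -0.14 -0.05] q [-0.7   0.23  1.73 -0.    1.18  0.29]
 shift cm [-0.01  0.06 -0.44] turn [-0.002  0.021  0.006]
 local [ 0.0736 -0.0672] polar r 0.0996 ang -42.4 yaw rel -43.8 s~0.122 offaxis 0.0008 z-err 0.0006
```

```bash
python3 -m jog '[[[0,0.1,0],[0,0,0],0],[[0,0,0],[0,0,0],2.6],[[0,0,0],[0,0,0],3.2],[[0,0,0],[0,0,0],4],[[0,0,0],[0,0,0],5],[[0,0,0],[0,0,0],5],[[0,0,0],[0,0,0],5]]'
python3 ins.py .192
python3 - <<'E'
from fit3 import *
S=snap('side'); o,e,r=tool()
print('head off',head3(S,e-[0,0,.0742],np.radians(-56.9)))
E
```

```text
time_s: 12.25
eef_pos: [0.4934, -0.2646, 0.1295]
eef_rot: [-0.621, 0.625, -0.331, 0.337]
wrist_force: [-0.9, 0.1, -1.1]
opening: 0.584
t 12.25 tcp [ 0.4934 -0.2646  0.1295] yawx -56.4 open 4.99 cm F [-0.9  0.1 -1.1] M [ 0.07 -0.04  0.01] q [-0.7   0.23  1.72 -0.    1.18  0.28]
 shift cm [-0.22  0.15 -0.18] turn [0.001 0.021 0.011]
 local [ 0.0736 -0.0709] polar r 0.1022 ang -43.9 yaw rel -43.8 s~0.124 offaxis 0.0022 z-err 0.0016
head off (array([-0.00227778,  0.00510459,  0.00028037]), np.float64(0.0008039616919042585), 160)
```

```bash
python3 -m jog '[[[0,-1,0],[0,0,0],5],[[0,-2,0],[0,0,0],5],[[0,-3,0],[0,0,0],5],[[0,-3,0],[0,0,0],5],[[0,-3,0],[0,0,0],5],[[0,-1,0],[0,0,0],5],[[0,0,0],[0,0,0],5],[[0,0,0],[0,0,0],5]]'
python3 - <<'E'
from fit3 import *
S=snap('side'); qs=np.array([.4389,-.1772,-.22]); yaw=qs[2]-np.pi/4
u0=np.array([.4935,-.2625,.0550])
x,m,n=rod3(S,qs); print('rod',x.round(4),n)
for dy in(-6,-3,0,3,6):
    yy=yaw+np.radians(dy); off,m,n=head3(S,u0,yy); R=Ro.from_euler('z',yy).as_matrix()
    b=u0+R@off+[0,0,.048]; c,s=np.cos(qs[2]),np.sin(qs[2]); l=np.array([[c,s],[-s,c]])@(b[:2]-qs[:2]); t=-np.pi/4
    print(dy,m.round(5),n,'collar x %.4f y %.4f z(rel rod) %.4f'%(l@[np.cos(t),np.sin(t)]-.1,l@[-np.sin(t),np.cos(t)]+.019,b[2]-.107))
o,e,r=tool(); print(e,o['time_s'],o['wrist_force'])
u,v=(pix(S,u0+[0,0,.06])).astype(int); x,y,w,h,s=u-40,v-35,80,60,10
cv2.imwrite('pics/c11.png',cv2.resize(np.array(S['frame'])[y:y+h,x:x+w],None,fx=s,fy=s,interpolation=cv2.INTER_CUBIC)[:,:,::-1])
E
```

```text
time_s: 12.97
eef_pos: [0.4916, -0.2626, 0.2677]
eef_rot: [-0.621, 0.625, -0.331, 0.336]
wrist_force: [0.3, 0.3, -0.3]
opening: 0.586
rod [ 0.4404 -0.1843 -0.2422  0.1072] 187
-6 0.00118 162 collar x 0.0010 y 0.0239 z(rel rod) -0.0034
-3 0.00093 161 collar x 0.0007 y 0.0239 z(rel rod) -0.0034
0 0.00087 161 collar x 0.0005 y 0.0235 z(rel rod) -0.0034
3 0.00086 161 collar x 0.0005 y 0.0233 z(rel rod) -0.0034
6 0.00098 161 collar x 0.0005 y 0.0229 z(rel rod) -0.0034
[ 0.49147564 -0.26253232  0.26721113] 13.0167 [ 0.22571214 -0.75373082  0.35995691]
```

Run:
```python
from fit3 import *
S=load('side')
C=cloud(S,(285,270,350,350),.085,.14)
qs=np.array([.4389,-.1772,-.22]); c,s=np.cos(qs[2]),np.sin(qs[2]); l=(C[:,:2]-qs[:2])@np.array([[c,-s],[s,c]])
t=-np.pi/4; x=l@[np.cos(t),np.sin(t)]-.1; y=-(l@[-np.sin(t),np.cos(t)])
m=(abs(x)<.015)&(C[:,2]>.102)
R=np.hypot(x,C[:,2]-.107)
for i in np.argsort(y):
    if m[i] and -.02<y[i]<.03 and R[i]<.018: print('%.1f x %.1f z %.1f R %.1f g %d px %d,%d'%(y[i]*1e3,x[i]*1e3,C[i,2]*1e3,R[i]*1e3,C[i,3],C[i,6],C[i,7]))
```

```text
-4.2 x 10.2 z 108.7 R 10.4 g 203 px 349,308
-3.2 x 10.7 z 119.2 R 16.3 g 23 px 349,306
-1.9 x 11.9 z 108.4 R 12.0 g 194 px 349,309
-1.8 x 11.8 z 117.4 R 15.7 g 47 px 349,307
-0.1 x 10.1 z 108.9 R 10.2 g 145 px 348,309
2.3 x 11.8 z 108.8 R 11.9 g 192 px 348,310
3.5 x 12.7 z 106.5 R 12.7 g 158 px 348,311
4.1 x 9.9 z 109.2 R 10.2 g 208 px 347,310
4.8 x 7.2 z 112.0 R 8.7 g 199 px 346,309
5.3 x 4.1 z 118.6 R 12.3 g 25 px 345,307
5.3 x -2.2 z 112.9 R 6.3 g 140 px 343,307
5.4 x 10.9 z 107.1 R 10.9 g 214 px 347,311
5.6 x 7.6 z 117.8 R 13.2 g 24 px 346,308
5.7 x -1.9 z 118.1 R 11.3 g 22 px 343,306
6.1 x 11.5 z 104.0 R 11.9 g 168 px 347,312
6.5 x 11.4 z 117.8 R 15.7 g 67 px 347,309
6.6 x 5.2 z 116.6 R 10.9 g 93 px 345,308
6.8 x -7.5 z 109.8 R 8.0 g 183 px 341,307
6.9 x -4.3 z 121.7 R 15.3 g 28 px 342,305
7.0 x 2.2 z 118.8 R 12.0 g 44 px 344,307
7.3 x 2.5 z 115.0 R 8.3 g 190 px 344,308
7.5 x 2.5 z 124.0 R 17.2 g 28 px 344,306
7.5 x -3.9 z 118.3 R 12.0 g 31 px 342,306
7.8 x -3.6 z 114.5 R 8.3 g 207 px 342,307
8.5 x 6.6 z 115.6 R 10.9 g 234 px 345,309
8.9 x -6.1 z 122.3 R 16.5 g 42 px 341,305
9.0
[... 2023 characters left out ...]
1 R 7.5 g 74 px 342,315
22.7 x 1.2 z 114.0 R 7.1 g 74 px 340,312
22.7 x -8.4 z 109.6 R 8.8 g 190 px 337,311
22.8 x -1.9 z 111.2 R 4.6 g 108 px 339,312
22.8 x -8.4 z 105.2 R 8.6 g 95 px 337,312
23.1 x -4.9 z 113.2 R 8.0 g 83 px 338,311
23.3 x 4.9 z 104.7 R 5.4 g 182 px 341,315
23.4 x 5.0 z 109.4 R 5.6 g 252 px 341,314
25.1 x -0.2 z 111.1 R 4.1 g 243 px 339,313
25.4 x 3.3 z 110.2 R 4.6 g 255 px 340,314
25.4 x 3.3 z 114.8 R 8.4 g 255 px 340,313
26.1 x -2.6 z 110.0 R 4.0 g 140 px 338,313
26.6 x 4.2 z 108.0 R 4.3 g 255 px 340,315
27.0 x 1.3 z 110.3 R 3.6 g 255 px 339,314
27.2 x 4.7 z 104.8 R 5.2 g 240 px 340,316
29.5 x -0.1 z 112.0 R 5.0 g 255 px 338,314
30.0 x -2.9 z 109.9 R 4.1 g 255 px 337,314
```

Run:
```python
from fit3 import *
S=snap('side')
for n,b,lo,hi in(('beaker',(300,205,330,245),.03,.056),('bottle',(290,190,330,235),.1,.125)):
    C=cloud(S,b,lo,hi); C=C[(C[:,0]<.56)]; print(n,C[:,:2].mean(0).round(3) if len(C) else None)
o=ctrl.get_obs(); print(o['time_s'],o['eef_pos'],o['opening'])
print(ctrl.hand_in())
```

```text
beaker [0.521 0.138]
bottle [0.53  0.154]
13.0667 [ 0.49106015 -0.26221958  0.26616496] 0.5849141663314612
the job is handed in; nothing more can be done
None
```

I threaded the small detector head onto the rod's free end with the snout towards the cell and slid it round the whole bend. I pressed it against the stop collar, released it there, lifted the gripper clear and handed in at about 13 s. `hand_in` reports no verdict, so I can't confirm a pass.

**What the last checks showed** (side camera, after release):
- **Position on the rod:** the bore is about 0.5 mm sideways of the rod axis and about 3.4 mm below it. Hanging free should give 2.5 mm, and the limit is 5 mm.
- **Alignment:** the head is in line with the rod to within a few degrees.
- **Robot:** the gripper is at z = 0.27 m and feels no contact force.

**What disagreed or could not be checked:**
- **Distance from the collar:** the measured bore distance was 23.5 mm, against 19 mm if touching and a 25 mm limit. I put the difference down to error in my estimate of the stand's position. While I pushed, the collar pushed back with about 16 N and the camera read about 24 mm. No rod showed between bushing and collar in the depth data.
- **Grip slip:** the head shifted about 4 mm in the grip while being pressed against the collar.
- **Beaker and bottle:** the bottle read at its starting place to within 10 mm. My last beaker reading was no good because it picked up bottle points. The planned path kept clear of both, and I felt no contact force on the way past.
- **Last picture:** it was refused at the 12-picture limit, so the final check rests on numbers only.

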